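# Find the concealed catch of the tool safe

### The job

The drawer of the low steel tool safe on the bench is held by a concealed catch: one of the four identical flush square plates in its top panel gives under a finger, the other three are solid blanks. Feel across the plates with the fingertips, pressing gently, until you find the one that gives; push it in until the drawer springs out by itself, then let go and move clear. Do not touch the drawer, and do not lift or shift the socket, tin, wrench or parts bin.

Things in the scene. Friction and masses are not known exactly. Their poses are not given: they have to be found in the camera images.
- safe: Fixed flat steel tool safe, 220 (its x) by 320 (its y) by 90 mm high, dark shell with a flat grey top panel, whose face is 90 mm above the origin. Origin at the centre of its underside, on the bench; z up. The drawer front looks to its -x. Four 50 mm square openings lie in a row along its y, at x = +20 mm and y = -99, -33, +33, +99 mm, with a bare metal plate in each.
- row (a point): Point at the middle of the row of four plates, level with the panel's face; axes as the safe's. The plates are 46 mm square, tops 2 mm below the face, and look alike. Three are rigid; one, the catch (a different one each time, its place is not reported), moves straight down on a spring. Fingertips up to 38 mm across fit into an opening.
- catch (a joint): How far the live plate is pushed in, m: 0 at rest, 0.008 at its stop. It starts to give at about 2 N and needs about 6 N at its stop; it springs back when let go. It frees the drawer at about 0.005 to 0.006.
- drawer (a joint): How far the drawer has come out of the safe along the safe's -x, m: under 0.002 when latched, 0.05 fully out. It is sprung outwards and stays out once freed. Its front is 304 mm wide and ends 22 mm below the panel's face; it has no handle.
- socket_center (a point): Loose steel socket, a ring of 28 mm diameter and 36 mm high, standing on the safe's top panel between the row of plates and the drawer side; this point is its centre, 18 mm above the panel. Leave alone.
- tin_center (a point): Loose metal grease tin, 68 mm diameter, 85 mm high, standing on the bench on the safe's +y side; this point is its centre. Leave alone.
- wrench_grip (a point): Loose steel wrench, 180 mm long, lying on the bench on the safe's -y side; this point is the middle of its handle. Leave alone.
- bin_center (a point): Loose open blue plastic parts bin, 120 by 100 by 50 mm, on the bench behind the safe (+x side); this point is its centre. Leave alone.

How it is judged:
On the way:
1. the live plate is pushed in by the fingers (value of joint catch above 0.004 m and contact force between the fingers and anything else above 0.5 N), for 0.02 s.
At the end, for the whole second after the job is handed in: The drawer is out by more than 40 mm, the catch plate has sprung back to within 2 mm of rest, and the socket, tin, wrench and bin are within 20 mm of where they began (value of joint drawer above 0.04 m and value of joint catch below 0.002 m and distance of each of tin_center, wrench_grip, socket_center, bin_center from where it was at the start of the episode below 0.02 m); the robot touches nothing.
It fails at once if the robot touches the drawer (contact force between any of the fingers, the arm and drawer above 0.5 N).
It fails at once if the fingers press on anything with more than 60 N (contact force between the fingers and anything else above 60 N).
It fails at once if the socket, tin, wrench or bin is lifted or shifted by more than 20 mm (distance of any of tin_center, wrench_grip, socket_center, bin_center from where it was at the start of the episode above 0.02 m).
It also fails if it takes over 48 s, if anything falls off the work surface, if the arm or the gripper's body presses on something with over 40 N, if the wrist force passes 120 N, or if a joint passes its speed limit or range.

### The arm

A 6-joint arm with a two-finger parallel gripper is mounted at the origin on the work surface. World frame = base frame: x ahead of the robot, y to its left, z up, the work surface at z = 0. Lengths are in m, angles in rad, forces in N, time in s.
With the tool pointing down it reaches from about 0.225 to 0.875 m from the base axis. Payload 3.4 kg.
Tool frame: the origin (TCP) lies between the finger pads; the fingertips stand 25 mm ahead of it and the grasp point (between the pads) lies 6 mm ahead of it; z points along the fingers, y is the line along which they close (so a half turn about z gives the same grasp; the last joint's range is limited). The gripper opens to 85 mm and grips with 20 to 120 N. Pads are 22 mm wide; open, the fingers measure 114 mm over their backs; the gripper's body (76 mm by 85 mm) begins 54 mm behind the grasp point. The pads swing forward as they close: fully open they stand 13 mm farther back than shut.
Start: joints at [-1.425, 0.276, 1.505, -0, 1.361, -0.121], TCP at [0.152, -0.555, 0.256] pointing down, gripper open.
Joint ranges: [-2.89, 2.89], [-0.75, 2.08], [0.22, 2.7], [-1.18, 4.32], [0.11, 2.71], [-2.7, 2.7]. Speed limits (rad/s): [2.57, 2.57, 3.14, 3.14, 3.14, 3.14].

### API

Orientations are given as [roll, pitch, yaw] about the fixed x, y, z axes, in that order (R = Rz(yaw) Ry(pitch) Rx(roll)).
In Python, from rig import * gives the robot as it stands. The module is installed in compiled form; this text tells all that it offers.
- The arm moves only by the shell command python3 -m handwheel 'ROWS' [FORCE]. ROWS is JSON, a list of rows, each a list of 3 entries, a list of its own where there are three numbers: the opening, from 0 (shut) to 1 (fully open), then the shift along the tool's x, y, z in mm, then the turn about the tool's z in degrees. In form: [[jaw, [tx, ty, tz], roll], ...]. A call has 1 to 5 rows; each row shifts and turns the commanded pose from where the row before left it, along the tool's axes as they then stand; what a row does not reach is not made up. A row lasts 1/12 s, in which the tool goes at most 41.7 mm and 7.16 degrees, less where a joint would pass 70% of its speed; a pose out of reach is approached as far as the arm can. A call is refused whole if a number of a shift passes 41.7 or a number of a turn 7.16, either way. A call with a gripper value outside its range is refused whole. The fingers move at their own pace and stop on an object; FORCE is the grip in N (left out, the last holds). Time passes only in rows, so rows that do not move let the fingers close. It gives the time, the measured TCP pose, the force, the opening and the grip force at its end, in the units of the state.
- read_state(): the state, without advancing time (a new reading comes with each control period).
- capture(name): name is "side" or "top"; returns a dict with "frame" (384x512x3 uint8, blue, green, red), "vertical_fov" (degrees; the focal length in pixels is half the picture's height over the tangent of half this angle, whatever the lens; pixels are square), "cx", "cy" (the principal point, pixels), "origin" and "rotation" of the camera in the world. Camera axes: x right, y up, looking along -z (the intrinsics and any distortion apply to the point x, -y, -z); pixel columns grow to the right and rows downward; lengths in m; the calibration is good to about 2 mm. A picture is of the moment at which its call begins. There is no depth.
- hand_in(): hands the job in; it is judged then, once.
Trained networks look in a picture, given as the dict that the camera call returned (one of the last four; its "shot" number tells which), for a name from the list of things; names that differ only in an ending like _2 or _b are one class to them, and where a whole thing is asked for, a point or a joint stands for the part that bears it (a point fixed in the world has none). Each returns a list of dicts, best first, with "conf" (0 to 1); they miss things now and then, are a little off and sometimes report something else, mostly with a low value. They report only what shows in the picture. A call takes as long as a camera call.
- trace(target, picture): "pixels" (384x512 bool, what is visible of it).
- tip_of(target, picture): "xyz" ([x, y, z] in m, in world coordinates, good to about 4 mm: a listed point, or the origin of a listed thing).
The state is a dict: "t": time; "qpos": joint angles; "qvel": joint speeds; "tau": joint torques, N m; "ee_pos": TCP position; "eef_rot": TCP orientation; "ft_force": force on the tool from outside, world axes, zero at the start; "torque": the same for the moment, N m; "grip_width": opening from 0.0 (shut) to 1.0 (fully open); "grip_force": force on a finger pad.
Only numpy, scipy, OpenCV 4.12 (cv2) and the standard library are available. Lean on these libraries where they do the work, as an engineer would, in place of code of your own. Each camera call takes 0.05 s, during which the arm holds its last target. There are 200 camera calls.

## Working session

There is one attempt and no reset: what is moved stays moved. The work goes in short steps, Python scripts to look and compute and a shell command to move; the robot and the scene stay as the last step left them, time stands still between calls to the robot, and variables do not carry over. Pictures are saved under pics/ and viewed, at most 10 in all, crops included, and the job is handed in when it is done.

```bash
mkdir -p pics; python3 - <<'E'
from rig import *
import cv2,numpy as np
s=read_state();print(s['t'],s['ee_pos'],s['eef_rot'],s['ft_force'],s['grip_width'])
ims=[]
for n in("top","side"):
    c=capture(n);ims.append(c["frame"]);print(n,c["origin"],c["vertical_fov"],c["cx"],c["cy"],[k for k in c],np.round(c["rotation"],3).tolist())
    for t in("safe","row","socket_center","tin_center","wrench_grip","bin_center"):
        print(t,[(np.round(d["xyz"],3).tolist(),round(d["conf"],2)) for d in tip_of(t,c)[:2]])
    cv2.imwrite(f"pics/{n}0.png",c["frame"])
E
```

```text
0.0 [ 0.1515177  -0.55416138  0.25544115] [-3.13976038e+00 -2.00010477e-04  2.66846051e-01] [-0.45438213 -0.31762926 -0.31375518] 1.004241205073896
top [0.54039393 0.03573375 1.29601348] 48.08580136087454 251.558079104641 185.15139286768243 ['frame', 'vertical_fov', 'cx', 'cy', 'origin', 'rotation', 'shot'] [0.032, 0.017, -1.588]
safe [([0.522, 0.029, 0.002], 0.92)]
row [([0.538, 0.023, 0.094], 0.84)]
socket_center [([0.468, 0.076, 0.108], 0.46)]
tin_center [([0.667, 0.235, 0.04], 0.88)]
wrench_grip [([0.392, -0.169, 0.005], 0.86)]
bin_center [([0.717, -0.033, 0.023], 0.65), ([0.392, -0.168, 0.005], 0.52)]
side [ 0.41964957 -0.7194823   0.86658324] 43.62401090805159 251.5802282402966 192.03790698805452 ['frame', 'vertical_fov', 'cx', 'cy', 'origin', 'rotation', 'shot'] [0.788, 0.005, -0.218]
safe [([0.523, 0.029, -0.002], 0.89)]
row [([0.54, 0.03, 0.089], 0.65)]
socket_center [([0.471, 0.074, 0.108], 0.73)]
tin_center [([0.672, 0.235, 0.041], 0.77), ([0.471, 0.076, 0.107], 0.43)]
wrench_grip [([0.39, -0.167, 0.003], 0.82), ([0.67, 0.236, 0.043], 0.43)]
bin_center [([0.713, -0.039, 0.02], 0.8)]
```

View pics/top0.png

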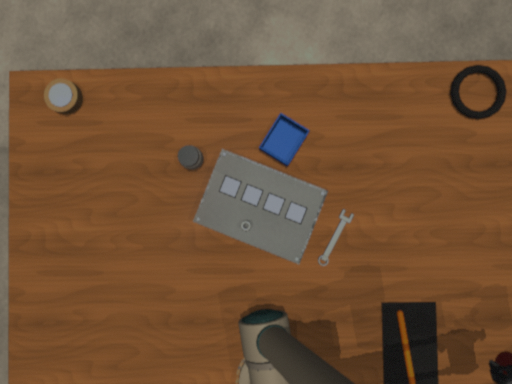

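View pics/side0.png

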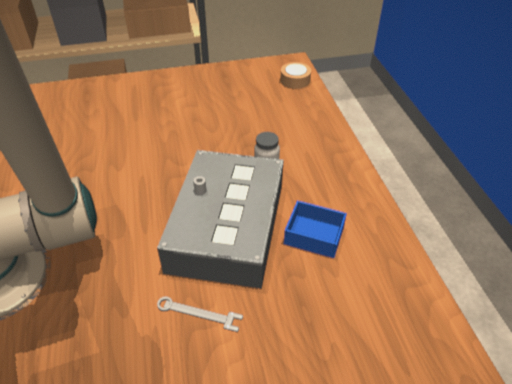

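The top view shows four plates at about (230,187), (252,195), (273,204) and (297,213), and the socket at (246,226). The side view shows the plates at (243,173) to (225,235).

```bash
cat >h.py <<'E'
import cv2,numpy as np
from scipy.spatial.transform import Rotation as R
def ray(c,uv,z):
    f=192/np.tan(np.radians(c["vertical_fov"])/2)
    d=np.array([(uv[0]-c["cx"])/f,-(uv[1]-c["cy"])/f,-1])
    M=np.array(c["rotation"]); M=M if M.shape==(3,3) else R.from_euler('xyz',M).as_matrix()
    d=M@d; o=np.array(c["origin"]); return o+d*(z-o[2])/d[2]
def plates(c,box):
    x0,y0,x1,y1=box
    g=c["frame"].min(2); m=np.zeros_like(g); m[y0:y1,x0:x1]=g[y0:y1,x0:x1]>165
    n,_,st,ce=cv2.connectedComponentsWithStats(m)
    return [(ce[i],st[i,4]) for i in range(1,n) if st[i,4]>60]
E
python3 - <<'E'
from rig import *
from h import *
for n,b in(("top",(210,165,320,230)),("side",(205,155,265,255))):
    c=capture(n)
    P=[]
    for uv,a in plates(c,b):
        p=ray(c,uv,.088);P.append(p);print(n,uv.round(1),a,p.round(4))
    P=np.array(P);d=P[-1]-P[0];print(np.degrees(np.arctan2(d[1],d[0])),np.linalg.norm(d),P.mean(0))
s=read_state();print(s['t'])
E
```

```text
Traceback (most recent call last):
IndexError: index -1 is out of bounds for axis 0 with size 0
```

```bash
python3 - <<'E'
from rig import *
import h
from h import *
for n,b,px in(("top",(210,165,320,230),(252,195)),("side",(205,155,265,255),(237,191))):
    c=capture(n); g=c["frame"].min(2);print(g[px[1],px[0]-16:px[0]+17:2])
    x0,y0,x1,y1=b; roi=g[y0:y1,x0:x1]; t=(int(g[px[1],px[0]])+int(np.median(roi)))//2
    m=np.zeros_like(g);m[y0:y1,x0:x1]=roi>t
    k,_,st,ce=cv2.connectedComponentsWithStats(m)
    P=[]
    for i in range(1,k):
        if st[i,4]>100:
            p=ray(c,ce[i],.088);P.append(p);print(n,ce[i].round(1),st[i,4],p.round(4))
    P=np.array(P);d=P[-1]-P[0];print(np.degrees(np.arctan2(d[1],d[0])),np.linalg.norm(d),P.mean(0))
s=read_state();print(s['t'])
E
```

```text
[ 95 106 103  88 129 134 136 134 136 135 135 135 115  98 108 100  97]
top [229.8 186.1] 222 [0.5779 0.117  0.088 ]
top [251.6 194.8] 222 [0.5523 0.0561 0.088 ]
top [273.5 203.5] 224 [ 0.5269 -0.0048  0.088 ]
top [295.4 212.3] 225 [ 0.5013 -0.0655  0.088 ]
-112.76732998651407 0.19793370935391094 [0.53961426 0.0257006  0.088     ]
[149 150 139 149 221 220 218 218 217 217 219 217 219 178 149 155 153]
side [242.5 172.6] 230 [0.5781 0.1156 0.088 ]
side [237.  191.8] 258 [0.5525 0.0544 0.088 ]
side [231.1 212.5] 296 [ 0.5269 -0.0064  0.088 ]
side [224.6 235.1] 340 [ 0.5015 -0.0672  0.088 ]
-112.74124598625883 0.1981605584219631 [0.53974763 0.02409046 0.088     ]
0.85
```

```bash
python3 -m handwheel '[[0,[0,0,0],7.16],[0,[0,0,0],7.16],[0,[0,0,0],7.16],[0,[0,0,0],7.16],[0,[0,0,0],7.16]]' 20; python3 -m handwheel '[[0,[0,0,0],2.2],[0,[9,-39,0],0],[0,[9,-39,0],0],[0,[9,-39,0],0],[0,[9,-39,0],0]]';python3 -m handwheel '[[0,[9,-39,0],0],[0,[9,-39,0],0],[0,[9,-39,0],0],[0,[9,-39,0],0],[0,[9,-39,0],0]]';python3 -m handwheel '[[0,[9,-39,0],0],[0,[9,-39,0],0],[0,[9,-39,0],0],[0,[9,-39,0],0],[0,[0,0,0],0]]'
```

```text
t: 1.27
ee_pos: [0.1516, -0.5547, 0.2563]
eef_rot: [3.141, -0.0, -0.364]
ft_force: [0.1, 0.2, -0.2]
grip_width: 0.301
grip_force: 0.0
t: 1.68
ee_pos: [0.2456, -0.4233, 0.2562]
eef_rot: [-3.141, -0.0, -0.398]
ft_force: [0.2, 0.5, 1.1]
grip_width: -0.003
grip_force: 0.0
t: 2.1
ee_pos: [0.3626, -0.2605, 0.2566]
eef_rot: [3.141, -0.001, -0.397]
ft_force: [0.9, -0.3, -0.8]
grip_width: -0.003
grip_force: 0.0
t: 2.52
ee_pos: [0.4588, -0.1265, 0.2565]
eef_rot: [-3.137, -0.002, -0.39]
ft_force: [-0.2, -0.5, 0.7]
grip_width: -0.002
grip_force: 0.0
```

```bash
python3 -m handwheel '[[0,[8,-36,0],0],[0,[8,-36,0],0],[0,[0,0,40],0],[0,[0,0,40],0],[0,[0,0,36],0]]';python3 -m handwheel '[[0,[0,0,0],0],[0,[0,0,0],0]]'; python3 - <<'E'
from rig import *
import cv2
c=capture("side");cv2.imwrite("pics/side1.png",cv2.resize(c["frame"][120:270,150:350],None,fx=4,fy=4))
E
```

```text
t: 2.93
ee_pos: [0.498, -0.0715, 0.1392]
eef_rot: [3.141, -0.002, -0.395]
ft_force: [0.4, -0.1, -0.7]
grip_width: 0.002
grip_force: 0.0
t: 3.1
ee_pos: [0.4966, -0.0719, 0.1393]
eef_rot: [3.141, 0.004, -0.397]
ft_force: [0.3, -0.5, -0.1]
grip_width: 0.004
grip_force: 0.0
```

View pics/side1.png

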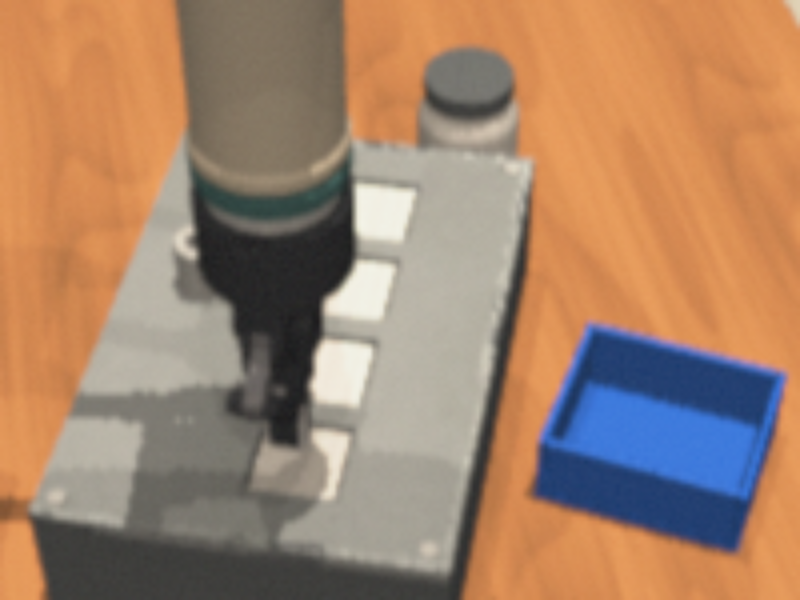

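The closed tips, at about (288,445) in the crop, hover just short of the nearest plate's centre at (303,463). I'll shift 2 mm and −7 mm, then descend.

```bash
python3 -m handwheel '[[0,[2,-7,0],0],[0,[0,0,10],0],[0,[0,0,10],0],[0,[0,0,3],0],[0,[0,0,0],0]]';python3 -m handwheel '[[0,[0,0,1.5],0],[0,[0,0,0],0]]'; python3 -m handwheel '[[0,[0,0,1.5],0],[0,[0,0,0],0]]'; python3 -m handwheel '[[0,[0,0,1.5],0],[0,[0,0,0],0]]'
```

```text
t: 3.57
ee_pos: [0.5016, -0.0661, 0.1165]
eef_rot: [3.141, 0.002, -0.396]
ft_force: [-0.2, -1.8, 0.2]
grip_width: 0.001
grip_force: 0.0
t: 3.73
ee_pos: [0.5023, -0.0663, 0.1157]
eef_rot: [3.141, 0.0, -0.396]
ft_force: [0.2, 0.1, -0.8]
grip_width: 0.003
grip_force: 0.0
t: 3.9
ee_pos: [0.5024, -0.0663, 0.1143]
eef_rot: [3.141, -0.0, -0.396]
ft_force: [0.3, -0.3, 0.3]
grip_width: -0.004
grip_force: 0.0
t: 4.07
ee_pos: [0.5026, -0.0664, 0.1131]
eef_rot: [3.142, -0.001, -0.396]
ft_force: [-0.9, 0.7, 2.3]
grip_width: -0.001
grip_force: 1.0
```

Contact starts at about 0.113, as expected. Pressing a little further.

```bash
for i in 1; do python3 -m handwheel '[[0,[0,0,1],0],[0,[0,0,0],0]]'; done; python3 -m handwheel '[[0,[0,0,1],0],[0,[0,0,0],0]]'
```

```text
t: 4.23
ee_pos: [0.5026, -0.0664, 0.113]
eef_rot: [3.142, -0.001, -0.396]
ft_force: [-2.4, 0.4, 9.0]
grip_width: 0.001
grip_force: 4.5
t: 4.4
ee_pos: [0.5026, -0.0664, 0.113]
eef_rot: [3.142, -0.001, -0.396]
ft_force: [-3.9, 1.2, 16.6]
grip_width: -0.002
grip_force: 7.9
```

Rigid. On to the next plate, 66 mm towards safe +y.

```bash
python3 -m handwheel '[[0,[0,0,-16],0],[0,[0,-33,0],0],[0,[0,-33,0],0],[0,[0,0,0],0],[0,[0,0,12],0]]';python3 -m handwheel '[[0,[0,0,1],0],[0,[0,0,0],0]]'; python3 -m handwheel '[[0,[0,0,1],0],[0,[0,0,0],0]]'; python3 -m handwheel '[[0,[0,0,1],0],[0,[0,0,0],0]]'; python3 -m handwheel '[[0,[0,0,1],0],[0,[0,0,0],0]]'
```

```text
t: 4.82
ee_pos: [0.53, -0.0043, 0.1165]
eef_rot: [-3.14, -0.005, -0.393]
ft_force: [-0.8, -0.3, 0.0]
grip_width: 0.0
grip_force: 0.0
t: 4.98
ee_pos: [0.5274, -0.0055, 0.1134]
eef_rot: [3.141, 0.001, -0.396]
ft_force: [0.3, -0.6, 0.3]
grip_width: 0.002
grip_force: 0.0
t: 5.15
ee_pos: [0.5276, -0.0058, 0.1131]
eef_rot: [3.141, 0.0, -0.397]
ft_force: [-1.2, 1.1, 1.1]
grip_width: 0.0
grip_force: 1.0
t: 5.32
ee_pos: [0.5276, -0.0058, 0.113]
eef_rot: [3.141, -0.0, -0.397]
ft_force: [-2.3, 0.5, 8.9]
grip_width: -0.004
grip_force: 4.2
t: 5.48
ee_pos: [0.5276, -0.0058, 0.113]
eef_rot: [3.142, -0.001, -0.397]
ft_force: [-4.8, 1.0, 14.1]
grip_width: 0.002
grip_force: 7.4
```

Rigid as well. Third plate next.

```bash
python3 -m handwheel '[[0,[0,0,-16],0],[0,[0,-33,0],0],[0,[0,-33,0],0],[0,[0,0,0],0],[0,[0,0,12],0]]';python3 -m handwheel '[[0,[0,0,1],0],[0,[0,0,0],0]]'; python3 -m handwheel '[[0,[0,0,1],0],[0,[0,0,0],0]]'; python3 -m handwheel '[[0,[0,0,1],0],[0,[0,0,0],0]]'; python3 -m handwheel '[[0,[0,0,1],0],[0,[0,0,0],0]]'
```

```text
t: 5.9
ee_pos: [0.5555, 0.0564, 0.1167]
eef_rot: [-3.14, -0.005, -0.394]
ft_force: [0.1, -0.6, 0.6]
grip_width: -0.0
grip_force: 0.0
t: 6.07
ee_pos: [0.5527, 0.0551, 0.1133]
eef_rot: [3.141, 0.002, -0.397]
ft_force: [0.3, -0.3, 0.3]
grip_width: -0.001
grip_force: 0.0
t: 6.23
ee_pos: [0.5531, 0.0549, 0.1128]
eef_rot: [3.141, 0.0, -0.397]
ft_force: [0.3, 0.6, 0.3]
grip_width: 0.002
grip_force: 0.0
t: 6.4
ee_pos: [0.5532, 0.055, 0.1122]
eef_rot: [3.141, -0.0, -0.397]
ft_force: [-0.9, -0.9, 1.6]
grip_width: 0.001
grip_force: 1.0
t: 6.57
ee_pos: [0.5533, 0.055, 0.1112]
eef_rot: [3.141, -0.001, -0.396]
ft_force: [-1.9, -2.7, 4.3]
grip_width: -0.002
grip_force: 2.1
```

This one gives. Pushing it in: 5 mm more, then checking.

```bash
python3 -m handwheel '[[0,[0,0,2],0],[0,[0,0,2],0],[0,[0,0,1],0],[0,[0,0,0],0]]';python3 -m handwheel '[[0,[0,0,1],0],[0,[0,0,0],0]]'; python3 -m handwheel '[[0,[0,0,1],0],[0,[0,0,0],0],[0,[0,0,0],0]]'; python3 - <<'E'
from rig import *
import cv2
c=capture("top");cv2.imwrite("pics/top2.png",cv2.resize(c["frame"][100:290,150:400],None,fx=3,fy=3))
E
```

```text
t: 6.9
ee_pos: [0.5533, 0.055, 0.1057]
eef_rot: [3.141, -0.0, -0.396]
ft_force: [-1.3, -3.6, 6.0]
grip_width: 0.0
grip_force: 2.5
t: 7.07
ee_pos: [0.5534, 0.055, 0.1051]
eef_rot: [3.141, -0.0, -0.396]
ft_force: [-1.4, -3.6, 5.3]
grip_width: -0.007
grip_force: 2.7
t: 7.32
ee_pos: [0.5534, 0.055, 0.1049]
eef_rot: [3.141, -0.001, -0.396]
ft_force: [-3.2, -2.8, 11.5]
grip_width: 0.001
grip_force: 5.7
```

View pics/top2.png

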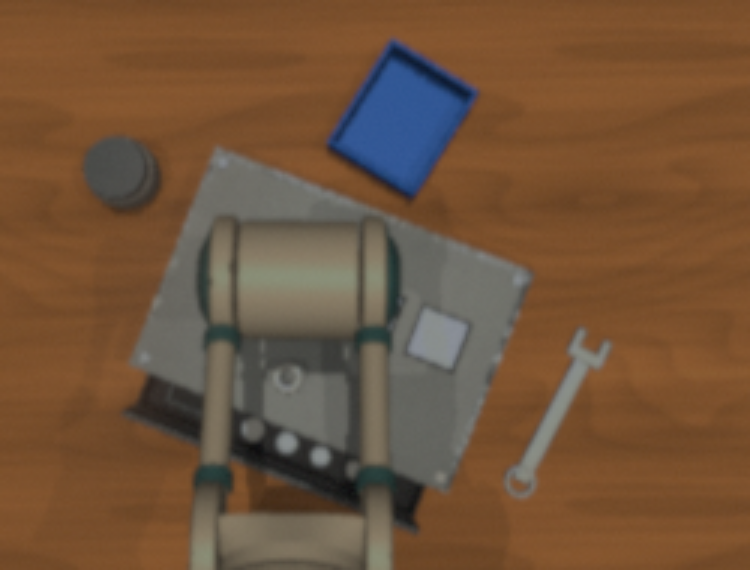

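The plate is at its stop (8 mm), and the drawer shows open along the lower-left edge, from (130,410) to (415,525). I'll lift straight up and check.

```bash
python3 -m handwheel '[[0,[0,0,-10],0],[0,[0,0,-30],0],[0,[0,0,-35],0],[0,[0,0,-35],0],[0,[0,0,-35],0]]';python3 -m handwheel '[[0,[0,0,0],0],[0,[0,0,0],0],[0,[0,0,0],0],[0,[0,0,0],0]]'; python3 - <<'E'
from rig import *
import cv2,numpy as np
c=capture("side");cv2.imwrite("pics/side3.png",c["frame"])
for t in("socket_center","tin_center","wrench_grip","bin_center"):
    print(t,[(np.round(d["xyz"],3).tolist(),round(d["conf"],2)) for d in tip_of(t,c)[:2]])
E
```

```text
t: 7.78
ee_pos: [0.5532, 0.0564, 0.2499]
eef_rot: [-3.14, 0.001, -0.396]
ft_force: [1.5, -0.8, 0.5]
grip_width: 0.001
grip_force: 0.0
t: 8.12
ee_pos: [0.5524, 0.0558, 0.2471]
eef_rot: [3.141, 0.003, -0.396]
ft_force: [-0.3, -0.0, -0.4]
grip_width: 0.002
grip_force: 0.0
socket_center [([0.523, 0.029, 0.0], 0.73), ([0.472, 0.077, 0.111], 0.45)]
tin_center [([0.669, 0.238, 0.044], 0.7)]
wrench_grip [([0.394, -0.167, 0.003], 0.76), ([0.714, -0.038, 0.023], 0.51)]
bin_center [([0.716, -0.04, 0.026], 0.87)]
```

View pics/side3.png

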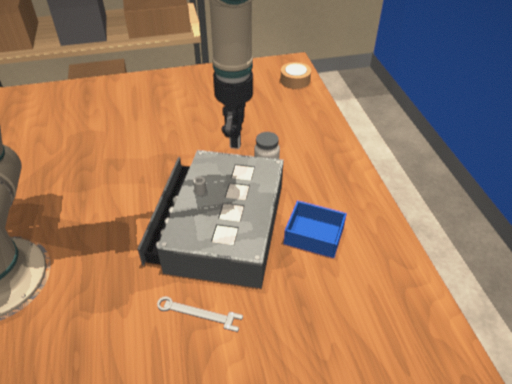

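The drawer is out (front edge near (160,215)) and the arm is clear above the safe. The socket at (200,187), tin, wrench and bin are where they started.

```bash
python3 -c "
from rig import *
print(hand_in())"
```

```text
the job is handed in; nothing more can be done
None
```

The third plate I pressed (safe y = +33 mm) was the catch: pushing it in sprang the drawer open, the arm is clear, nothing else moved, and the job is handed in; hand-in gave no verdict.

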